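# Hang the garlic pail on the hook stand

### The arm

A 6-joint arm with a two-finger parallel gripper is mounted at the origin on a cart in front of the work surface, level with it; the furniture and walls round the work are solid. World frame = base frame: x ahead of the robot, y to its left, z up, the work surface at z = 0. Lengths are in m, angles in rad, forces in N, time in s.
With the tool pointing down it reaches from about 0.425 to 0.95 m from the base axis. Payload 3.5 kg.
Tool frame: the origin (TCP) lies on the centre line of the jaws, within the pads' length; the fingertips stand 22 mm ahead of it and the grasp point (between the pads) lies 3 mm ahead of it; z points along the fingers, y is the line along which they close (so a half turn about z gives the same grasp; the last joint's range is limited). The gripper opens to 85 mm and grips with 20 to 120 N. Pads are 22 mm wide; open, the fingers measure 114 mm over their backs; the gripper's body (76 mm by 85 mm) begins 54 mm behind the grasp point. The pads swing forward as they close: fully open they stand 13 mm farther back than shut.
Start: joints at [1.108, 0.286, 1.577, -0, 1.279, -0.15], TCP at [0.208, 0.642, 0.253] pointing down, gripper open.
Joint ranges: [-2.77, 2.77], [-0.9, 2.22], [0.21, 2.48], [-1.53, 4.67], [0.24, 2.81], [-2.84, 2.84]. Speed limits (rad/s): [2.79, 2.79, 3.14, 3.14, 3.14, 3.14].

### API

Orientations are given as a unit quaternion [w, x, y, z].
In Python, from plant import robot, read_camera, camera_params, close_job, spot_in, silhouettes gives the robot as it stands.
- The arm moves only by the tool servo_tool, never from a script. Its argument "plan" is a list of rows, each a list of 3 entries, a list of its own where there are three numbers: the finger opening in m, from 0 to 0.0854, then the shift along the tool's x, y, z in m, then the turn, a rotation vector about the tool's x, y, z in rad. A call has 1 to 10 rows; each row shifts and turns the commanded pose from where the row before left it, along the tool's axes as they then stand; what a row does not reach is not made up. A row lasts 1/12 s, in which the tool goes at most 41.7 mm and 7.16 degrees, less where a joint would pass 70% of its speed; a pose out of reach is approached as far as the arm can. A call is refused whole if a number of a shift passes 0.0417 or a number of a turn 0.125, either way. A call with a gripper value outside its range is refused whole. The fingers move at their own pace and stop on an object; the grip force is fixed at half the most. Time passes only in rows, so rows that do not move let the fingers close. It gives the time, the measured TCP pose, the force, the opening and the grip force at its end, in the units of the state.
- robot.state(): the state, without advancing time (a new reading comes with each control period).
- read_camera(name): name is "scene" or "top"; returns (picture, depth): 400x640x3 uint8, red, green, blue; 400x640 float32, m along the optical axis (not along the pixel's ray), 0 where there is no reading.
- camera_params(name): a dict with "mtx" (3x3 intrinsics, pixels), "dist_coeffs" ([k1, k2, p1, p2, k3] as OpenCV has them; the pictures are not rectified), "R" (3x3) and "t" (3): a world point X has camera coordinates R X + t. Camera axes: x right, y down, z forward; pixel columns grow to the right and rows downward; lengths in m; the calibration is good to about 2 mm. A picture is of the moment at which its call begins. camera_params takes no time and is no camera call.
- close_job(): hands the job in; it is judged then, once.
Trained networks look in the newest picture that a camera, given by its name, has taken for a name from the list of things; names that differ only in an ending like _2 or _b are one class to them, and where a whole thing is asked for, a point or a joint stands for the part that bears it (a point fixed in the world has none). Each returns a list of dicts, best first, with "p" (0 to 1); they miss things now and then, are a little off and sometimes report something else, mostly with a low value. They report only what shows in the picture. A call takes as long as a camera call. They do not tell look-alikes from the thing itself.
- spot_in(camera, target): "bbox" ([left, top, width, height] in pixels, round what is visible of it).
- silhouettes(camera, target): "pixels" (400x640 bool, what is visible of it) and "bbox" ([left, top, width, height] in pixels, round what is visible of it).
The state is a dict: "t": time; "q": joint angles; "qd": joint speeds; "effort": joint torques, N m; "position": TCP position; "eef_rot": TCP orientation; "force": force on the tool from outside, world axes, zero at the start; "ft_torque": the same for the moment, N m; "grip_width": opening from 0.0 (shut) to 1.0 (fully open); "gripper_force": force on a finger pad.
Only numpy, scipy, OpenCV 4.12 (cv2) and the standard library are available. Lean on these libraries where they do the work, as an engineer would, in place of code of your own. Each camera call takes 0.05 s, during which the arm holds its last target. There are 200 camera calls.

### The job

Put the garlic pail away: swing its folded-down bail upright while the pail stands on the worktop, then carry the pail by the bail and hang it by the small loop in the middle of the bail in the dip of the hook on the stand. Leave it hanging there level and still, clear of the worktop, with the garlic inside, and do not shift the other things on the worktop.

Things in the scene. Friction and masses are not known exactly. Their poses are not given: they have to be found in the camera images.
- pail: Open round steel pail, 80 mm high, 122 mm across the rim, 92 mm at the foot, wall 3 mm, 0.27 to 0.53 kg with the garlic; origin at the centre of its underside, z up. The bail's two pivots are on its x axis at x = -66 and +66 mm, 72 mm above the underside. It stands loose, left or right of the middle.
- bail: The pail's swing bail (handle) of 5.6 mm steel wire, 132 mm wide. Origin on the pivot line midway between the pivots, x along the pivot line (same as the pail's x), z towards the loop. Upright: z up. At the start it is folded 1.0 to 1.32 rad over to the pail's -y side. Its straight bar is 93 mm from the pivot line. Stiff pivots (0.02 N m): it stays where it is left; swings 1.35 rad either way.
- bail_loop (a point): Underside of the crest of the small raised loop in the middle of the bail's bar, 104 mm from the pivot line; the loop is about 18 mm wide inside at its foot, 12 mm near its crest, and its wire rises 17 mm over the bar's middle line. The hook goes in here.
- bail_grip_a (a point): Centre of one of two round wooden sleeves on the bail's bar, 11 mm thick, 34 mm long; this one is on the pail's +x side, 34 mm from the loop's middle, 93 mm from the pivot line.
- bail_grip_b (a point): Centre of the like sleeve on the pail's -x side, 34 mm from the loop's middle.
- hook_stand: Fixed hook stand on the other side from the pail: a wooden disc 140 mm across, 16 mm thick, with a 9 mm dark steel rod that rises at x = +120 mm, curves over (top about 250 mm high) and runs level to -x. Origin on the worktop right under the hook's seat; the disc's centre is at x = +66 mm; z up; the hook's open end points along its -x axis, roughly to the robot.
- hook_seat (a point): Top of the rod at the bottom of the hook's dip, 240 mm above the worktop: where the loop comes to rest. The rod runs along the stand's x here; it is 10 mm higher 30 mm behind (+x).
- hook_tip (a point): Top of the hook's upturned ball end, 21 mm in front (-x of the stand) of the seat and 262 mm above the worktop; ball 13 mm thick.
- garlic: Garlic bulb, 56 mm across and 56 mm high, lying loose in the pail; origin at the centre of its underside.
- pepper_mill: Bystander: turned wooden pepper mill, 58 mm thick, 150 mm high, in the middle towards the back; origin at its foot's centre.
- lemon: Bystander: lemon, 72x57x58 mm, in the middle towards the front; origin at its underside's centre.
- mug: Bystander: green and white mug, 78x116 mm with its handle, 101 mm high, far left; origin at its underside's centre.
- salt_pot: Bystander: round wooden salt pot with lid, 92 mm wide, 70 mm high, far right; origin at its foot's centre.
- teaspoon: Bystander: steel teaspoon, 130 mm long along its x, 26 mm wide, 11 mm high, far left near the edge; origin at its underside's centre.
- spice_jar: Bystander: small glass spice jar with a white cap, 49 mm thick, 105 mm high, in the middle between the lemon and the pepper mill; origin at its foot's centre.
Things that resemble listed ones, but are neither listed nor needed, are in the scene too. Leave any red look-alike of the garlic alone.

How it is judged:
By the outcome, as a careful person would: the job done as asked, in the order asked, and still so for the second after the job is handed in, with the robot touching nothing.
It also fails if it takes over 64 s, if anything falls off the work surface, if the arm or the gripper's body presses on something with over 40 N, if the wrist force passes 120 N, or if a joint passes its speed limit or range.

## Working session

There is one attempt and no reset: what is moved stays moved. The work goes in short steps, Python scripts to look and compute and a tool call to move; the robot and the scene stay as the last step left them, time stands still between calls to the robot, and variables do not carry over. Pictures are saved under pics/ and viewed, at most 10 in all, crops included, and the job is handed in when it is done.

Besides the shell and the picture viewer there is one more tool, called after ">>>" as a command line: name --argument value ..., lists and objects as JSON in quotes. servo_tool: Moves the arm, as the interface text tells. Its arguments: {"type":"object","properties":{"plan":{"type":"array"}},"required":["plan"]}

```bash
ls; mkdir -p pics; cat > h.py <<'E'
import numpy as np,cv2
from plant import robot, read_camera, camera_params, close_job, spot_in, silhouettes
def cloud(cam,depth):
    p=camera_params(cam);K=np.array(p['mtx']);D=np.array(p['dist_coeffs']);R=np.array(p['R']);t=np.array(p['t'])
    v,u=np.mgrid[0:400,0:640]
    n=cv2.undistortPoints(np.stack([u,v],-1).reshape(-1,1,2).astype(np.float64),K,D).reshape(400,640,2)
    c=np.dstack([n[...,0]*depth,n[...,1]*depth,depth])
    X=(c-t)@R
    X[depth<=0]=np.nan
    return X
def proj(cam,P):
    p=camera_params(cam);R=np.array(p['R'])
    return cv2.projectPoints(np.array(P,float).reshape(-1,1,3),cv2.Rodrigues(R)[0],np.array(p['t'],float),np.array(p['mtx']),np.array(p['dist_coeffs']))[0].reshape(-1,2)
E
python3 - <<'E'
from h import *
for c in ['scene','top']:
    im,d=read_camera(c); np.savez(f'pics/{c}0.npz',im=im,d=d)
    cv2.imwrite(f'pics/{c}0.png',im[...,::-1]); p=camera_params(c)
    print(c,(-np.array(p['R']).T@np.array(p['t'])).round(3),np.array(p['mtx'])[0,0])
    X=cloud(c,d)
    for n in ['pail','bail','bail_loop','bail_grip_a','hook_stand','hook_seat','hook_tip','garlic']:
        try:
            for r in spot_in(c,n)[:4]:
                b=np.array(r['bbox']);u,v=(b[:2]+b[2:]/2).astype(int)
                print(n,round(r['p'],2),b.round(),X[min(v,399),min(u,639)].round(3))
        except Exception as e: print(n,e)
print(robot.state())
E
```

```text
pics
scene [-0.7   -0.713  0.892] 419.08580768602917
pail 0.69 [255. 192.  35.  33.] [0.404 0.208 0.07 ]
bail 0.44 [369. 186.  39.  72.] [ 0.656 -0.179  0.002]
bail_loop 0.62 [282. 196.   7.   5.] [0.433 0.164 0.118]
bail_grip_a 0.62 [269. 195.  20.  11.] [0.399 0.171 0.123]
hook_stand 0.82 [369. 186.  42.  73.] [ 0.666 -0.179 -0.002]
hook_stand 0.74 [266. 197.  24.   7.] [0.396 0.174 0.119]
hook_stand 0.46 [229. 176.  28.  29.] [0.463 0.416 0.071]
hook_seat 0.6 [368. 186.  39.  72.] [ 0.652 -0.176  0.004]
hook_tip 0.72 [301. 229.  22.  15.] [ 0.353 -0.012  0.049]
hook_tip 0.62 [370. 185.  38.  73.] [ 0.663 -0.18   0.004]
garlic 0.69 [340. 231.  12.  14.] [ 0.419 -0.116  0.039]
top [-0.083  0.261  1.476] 434.11925589875966
pail 0.89 [238. 219.  44.  46.] [0.443 0.24  0.038]
pail 0.69 [256. 219.  28.  35.] [0.441 0.201 0.058]
bail 0.71 [256. 218.  29.  48.] [0.431 0.205 0.025]
bail 0.68 [252. 242.  17.  10.] [0.425 0.243 0.045]
bail 0.67 [198. 283.  27.  22.] [0.353 0.46  0.003]
bail_loop 0.44 [258. 220.  25.  46.] [0.431 0.205 0.025]
bail_grip_a 0.67 [260. 224.  24.  38.] [0.419 0.20
[... 275 characters left out ...]
 [ 0.43  -0.108  0.039]
{'t': 0.9, 'q': array([ 1.10800027e+00,  2.86263213e-01,  1.57666880e+00, -1.14198532e-05,
        1.27857304e+00, -1.49971025e-01]), 'qd': array([-0.00040106,  0.00184191,  0.00244118,  0.00078077, -0.00232199,
       -0.0015336 ]), 'effort': array([ 2.07570847e-04, -4.05966783e+01, -2.92944127e+01, -1.60372329e-04,
        5.85805265e-04, -3.04218048e-06]), 'position': array([0.20768723, 0.64225894, 0.25336634]), 'eef_rot': array([1.84238255e-05, 1.55773904e-01, 9.87792736e-01, 4.01107541e-05]), 'force': array([-0.30172647,  0.09726101, -0.96708168]), 'ft_torque': array([-0.01850144, -0.0076519 , -0.04655775]), 'gripper_force': 0.0, 'grip_width': 0.9999578781876873}
```

```bash
python3 - <<'E'
from h import *
a=np.load('pics/scene0.npz')['im'];b=np.load('pics/top0.npz')['im']
def z(im,x,y,w,h,s): return cv2.resize(im[y:y+h,x:x+w],(w*s,h*s),interpolation=cv2.INTER_CUBIC)
o=np.vstack([z(a,215,150,260,140,3)[:300],z(b,180,115,260,140,3)[:,:][:,:]])[:, :]
o=np.vstack([z(a,215,165,260,95,3),z(b,170,125,260,100*105//100,3)]) 
cv2.imwrite('pics/c1.png',o[...,::-1]);print(o.shape)
E
```

```text
(600, 780, 3)
```

View pics/scene0.png

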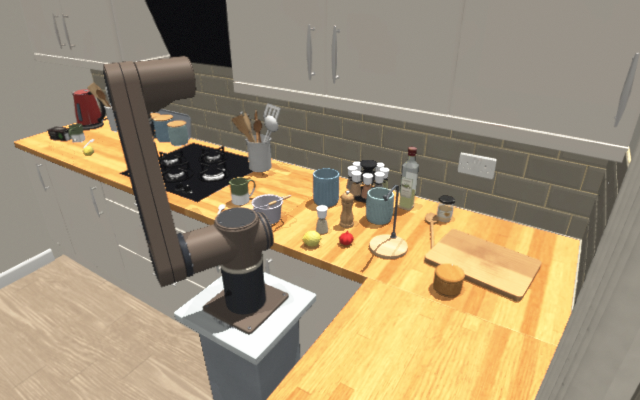

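View pics/top0.png

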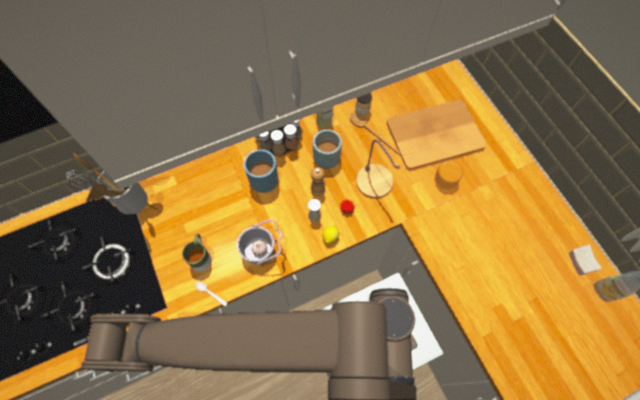

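View c1.

The scene picture shows the pail at about (265,209), the stand's disc at (388,246) with its rod rising to (400,190), and the red decoy at (346,239). In the top picture the pail with the garlic is at (258,244), and the folded bail is to its right at about x=277.

View pics/c1.png

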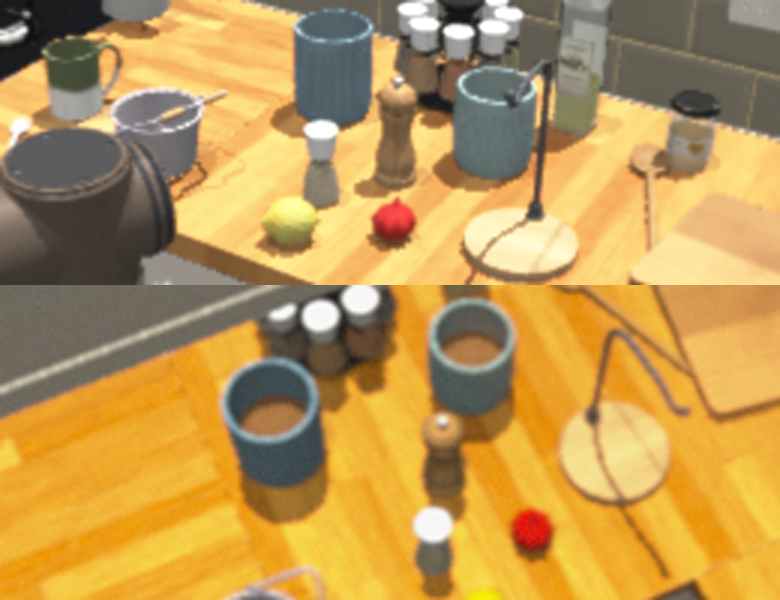

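```bash
python3 - <<'E'
from h import *
from scipy.optimize import least_squares
allp=[];st=[]
for c in ['scene','top']:
    f=np.load(f'pics/{c}0.npz');X=cloud(c,f['d']).reshape(-1,3);I=f['im'].reshape(-1,3)
    k=np.isfinite(X).all(1)
    m=k&(abs(X[:,0]-.43)<.14)&(abs(X[:,1]-.22)<.16)&(X[:,2]>.02)&(X[:,2]<.2)
    P=X[m];allp.append(P)
    m2=k&(abs(X[:,0]-.55)<.2)&(abs(X[:,1]+.22)<.16)&(X[:,2]>.008)&(X[:,2]<.3)
    Q=X[m2]; st.append(Q)
    r=P[abs(P[:,2]-.08)<.007]
    print(c,'rim-ish',len(r), 'above rim'); b=P[(P[:,2]>.085)];print(len(b),b[:40].round(3).tolist())
    d=Q[(Q[:,2]<.028)];cc=cv2.minEnclosingCircle(d[:,:2].astype(np.float32));print('disc',len(d),cc,d.mean(0))
    h=Q[(Q[:,2]>.06)&(np.hypot(*(Q[:,:2]-d[:,:2].mean(0)).T)<.14)];print('rod',len(h),h[np.argsort(h[:,2])][::max(1,len(h)//40)].round(3).tolist())
    # rim circle fit
    fn=lambda p:np.hypot(r[:,0]-p[0],r[:,1]-p[1])-.0595
    s=least_squares(fn,[.43,.24],loss='soft_l1',f_scale=.003);print('rimfit',s.x,np.median(abs(fn(s.x))))
E
```

```text
scene rim-ish 144 above rim
76 [[0.455, 0.171, 0.119], [0.45, 0.162, 0.124], [0.457, 0.162, 0.121], [0.467, 0.164, 0.116], [0.485, 0.209, 0.09], [0.437, 0.166, 0.124], [0.442, 0.165, 0.122], [0.449, 0.166, 0.119], [0.45, 0.162, 0.12], [0.447, 0.155, 0.123], [0.429, 0.175, 0.121], [0.428, 0.169, 0.123], [0.433, 0.168, 0.121], [0.433, 0.164, 0.122], [0.44, 0.164, 0.119], [0.447, 0.164, 0.116], [0.451, 0.163, 0.114], [0.453, 0.159, 0.115], [0.415, 0.165, 0.126], [0.425, 0.167, 0.121], [0.427, 0.164, 0.121], [0.433, 0.164, 0.118], [0.442, 0.166, 0.113], [0.401, 0.163, 0.129], [0.405, 0.161, 0.127], [0.409, 0.16, 0.126], [0.426, 0.169, 0.115], [0.43, 0.166, 0.114], [0.394, 0.173, 0.125], [0.399, 0.171, 0.123], [0.398, 0.166, 0.125], [0.405, 0.167, 0.121], [0.381, 0.182, 0.124], [0.386, 0.181, 0.122], [0.388, 0.178, 0.122], [0.396, 0.179, 0.118], [0.396, 0.174, 0.119], [0.395, 0.169, 0.121], [0.371, 0.188, 0.122], [0.372, 0.185, 0.123]]
disc 928 ((0.580946147441864, -0.21259014308452606), 0.20825758576393127) [ 0.51267629 -0.23403394  0.01538532]
rod 311 [[0.627, -0.166, 0.06], [0.547, -0.
[... 2618 characters left out ...]
0.233], [0.44, -0.255, 0.237], [0.438, -0.258, 0.238], [0.434, -0.256, 0.238], [0.432, -0.251, 0.239], [0.435, -0.252, 0.241], [0.44, -0.247, 0.242], [0.444, -0.257, 0.242], [0.425, -0.253, 0.243], [0.516, -0.244, 0.243], [0.481, -0.247, 0.244], [0.523, -0.244, 0.245], [0.419, -0.253, 0.245], [0.496, -0.247, 0.246], [0.507, -0.25, 0.246], [0.492, -0.245, 0.246], [0.52, -0.249, 0.247], [0.516, -0.247, 0.248], [0.475, -0.254, 0.248], [0.452, -0.249, 0.248], [0.514, -0.249, 0.249], [0.471, -0.251, 0.25], [0.495, -0.242, 0.251], [0.476, -0.246, 0.252], [0.471, -0.247, 0.252], [0.414, -0.252, 0.255], [0.408, -0.252, 0.257], [0.41, -0.253, 0.26]]
rimfit [0.42774576 0.25438198] 0.002104808673593417
```

```bash
cat > fit.py <<'E'
from h import *
from scipy.optimize import least_squares
def getc(tag):
    o=[]
    for c in ['scene','top']:
        f=np.load(f'pics/{c}{tag}.npz');X=cloud(c,f['d']).reshape(-1,3);o.append(X[np.isfinite(X).all(1)])
    return o
E
python3 - <<'E'
from fit import *
C=getc(0)
def seg(P,a,b):
    a,b=np.array(a),np.array(b);t=np.clip(((P-a)@(b-a))/((b-a)@(b-a)),0,1)
    return np.linalg.norm(P-a-t[:,None]*(b-a),axis=1)
for use in ([0],[1],[0,1]):
    X=np.vstack([C[i] for i in use])
    m=(abs(X[:,0]-.43)<.12)&(X[:,1]>.13)&(X[:,1]<.34)&(X[:,2]<.2)
    X=X[m]; r=X[abs(X[:,2]-.08)<.006]; b=X[X[:,2]>.09]
    b=b[b[:,1]<.24]
    def wire(p):
        cx,cy,psi,phi,xb=p
        c,s=np.cos(psi),np.sin(psi)
        d=b[:,:2]-[cx,cy];x=d[:,0]*c+d[:,1]*s;y=-d[:,0]*s+d[:,1]*c;z=b[:,2]-.072
        w=-y*np.sin(phi)+z*np.cos(phi); n=y*np.cos(phi)+z*np.sin(phi)
        Q=np.c_[x,n,w]
        D=np.min([seg(Q,(-.066,0,0),(-.066,0,.03)),seg(Q,(.066,0,0),(.066,0,.03)),seg(Q,(-.066,0,.03),(-xb,0,.093)),seg(Q,(.066,0,.03),(xb,0,.093)),seg(Q,(-xb,0,.093),(-.009,0,.093)),seg(Q,(xb,0,.093),(.009,0,.093)),seg(Q,(-.009,0,.093),(-.007,0,.107)),seg(Q,(.009,0,.093),(.007,0,.107)),seg(Q,(-.007,0,.107),(.007,0,.107))],axis=0)
        return D
    fn=lambda p:np.r_[wire(p)-.003,(np.hypot(r[:,0]-p[0],r[:,1]-p[1])-.0595)*.7]
    s=min((least_squares(fn,[.427,.253,y,1.0,.056],loss='soft_l1',f_scale=.003) for y in(-.4,-.2,0)),key=lambda s:s.cost)
    print(use,s.x.round(4),s.cost,np.median(abs(wire(s.x)-.003)),len(b),len(r))
for use in ([0],[1],[0,1]):
    X=np.vstack([C[i] for i in use])
    v=X[(np.hypot(X[:,0]-.5485,X[:,1]+.245)<.02)&(X[:,2]>.06)&(X[:,2]<.2)]
    h=X[(X[:,0]>.40)&(X[:,0]<.53)&(abs(X[:,1]+.25)<.02)&(X[:,2]>.225)&(X[:,2]<.28)]
    tip=h[(h[:,0]<.417)]
    l=np.polyfit(h[:,0],h[:,1],1)
    d=X[(np.hypot(X[:,0]-.495,X[:,1]+.25)<.09)&(abs(X[:,2]-.015)<.006)]
    s=cv2.fitEllipse(d[cv2.convexHull(d[:,:2].astype(np.float32),returnPoints=False).ravel()][:,:2].astype(np.float32))
    print('rod',v.mean(0)[:2].round(4),'tip',tip.mean(0).round(4),tip.max(0).round(3),tip.min(0).round(3),'slope',l.round(4),'disc',s)
    for a in np.arange(.40,.55,.01):
        k=h[abs(h[:,0]-a)<.005]
        if len(k):print(a.round(2),k[:,1].mean().round(4),np.median(k[:,2]).round(4),end=' | ')
    print()
# heights along corridor
X=C[1];k=(X[:,0]>.25)&(X[:,0]<.75)&(abs(X[:,1])<.45)&(X[:,2]>.03)&(X[:,2]<.4)
g={}
for p in X[k]:g[(round(p[0]/.04)*.04,round(p[1]/.04)*.04)]=max(g.get((round(p[0]/.04)*.04,round(p[1]/.04)*.04),0),p[2])
for x in np.arange(7,18): print(round(x*.04,2),[int(1000*g.get((x*.04,y*.04),0)) for y in range(10,-11,-1)])
E
```

```text
[0] [ 0.426   0.2522 -0.2431  1.0408  0.0628] 0.00041209416336151117 0.001285088199422091 73 129
[1] [ 0.4276  0.254  -0.2503  1.0301  0.0609] 0.0007192350676582821 0.0011490116498019017 143 247
[0, 1] [ 0.427   0.2534 -0.2448  1.0325  0.0614] 0.001226172932084773 0.0012915352631296545 216 376
rod [ 0.5476 -0.246 ] tip [ 0.409  -0.258   0.2524] [ 0.416 -0.25   0.262] [ 0.403 -0.262  0.238] slope [ 0.0776 -0.2896] disc ((0.4944269359111786, -0.2501243054866791), (0.1387031376361847, 0.14622685313224792), 110.26803588867188)
0.4 -0.2582 0.2565 | 0.41 -0.2581 0.2543 | 0.42 -0.2565 0.2383 | 0.43 -0.2575 0.2386 | 0.44 -0.2556 0.2411 | 0.45 -0.2544 0.2459 | 0.46 -0.2534 0.2485 | 0.47 -0.253 0.2476 | 0.48 -0.2508 0.2475 | 0.49 -0.2521 0.2479 | 0.5 -0.25 0.2463 | 0.51 -0.2499 0.2479 | 0.52 -0.252 0.2452 | 0.53 -0.2494 0.2394 | 
rod [ 0.5474 -0.2421] tip [ 0.4093 -0.2539  0.2556] [ 0.416 -0.249  0.264] [ 0.403 -0.261  0.243] slope [ 0.0775 -0.286 ] disc ((0.49486982822418213, -0.24758732318878174), (0.1378467082977295, 0.14049513638019562), 48.31298828125)
0.4 -0.2557 0.2554 | 0.41 -0.2536 0.
[... 975 characters left out ...]
 116, 0, 0, 49, 62, 54, 0, 0, 0, 0, 0, 0, 0, 0, 0]
0.4 [0, 0, 84, 83, 76, 122, 130, 0, 0, 31, 53, 40, 34, 34, 0, 0, 263, 255, 0, 0, 0]
0.44 [55, 0, 86, 74, 57, 84, 124, 0, 0, 113, 107, 0, 47, 59, 0, 0, 255, 0, 0, 0, 0]
0.48 [103, 0, 81, 85, 86, 105, 120, 0, 0, 107, 108, 0, 0, 33, 0, 0, 251, 0, 0, 0, 30]
0.52 [83, 0, 0, 0, 0, 0, 0, 0, 0, 0, 0, 136, 0, 0, 0, 0, 251, 0, 0, 0, 0]
0.56 [77, 0, 0, 0, 0, 0, 0, 0, 0, 0, 131, 152, 130, 0, 0, 0, 233, 0, 0, 0, 0]
0.6 [0, 0, 0, 0, 0, 0, 70, 129, 0, 0, 0, 128, 33, 123, 117, 0, 0, 0, 0, 0, 0]
0.64 [0, 0, 0, 0, 0, 138, 136, 140, 139, 0, 0, 0, 123, 116, 124, 0, 0, 0, 0, 0, 0]
0.68 [0, 0, 0, 0, 0, 138, 130, 80, 139, 0, 0, 0, 124, 70, 123, 111, 0, 0, 0, 0, 0]
```

List of possible mix-ups: pail at (265,209) with its bail (unique, grey, with the garlic inside); blue and teal open pots at (326,187) and (380,205) are not the pail; red bulb at (346,239) is the decoy; the mug is at (240,190). My choice is the pail at world (0.427, 0.253), yaw −0.245, bail folded 1.03 rad. The crop c1 agrees with this.

>>> servo_tool --plan '[[0.04, [0, 0, 0], [0, 0, -0.068]], [0.04, [-0.0228, -0.027, 0], [0, 0, 0]], [0.04, [-0.0228, -0.027, 0], [0, 0, 0]], [0.04, [-0.0228, -0.027, 0], [0, 0, 0]], [0.04, [-0.0228, -0.027, 0], [0, 0, 0]], [0.04, [-0.0228, -0.027, 0], [0, 0, 0]], [0.04, [-0.0228, -0.027, 0], [0, 0, 0]], [0.04, [-0.0228, -0.027, 0], [0, 0, 0]], [0.04, [-0.0228, -0.027, 0], [0, 0, 0]], [0.04, [-0.0228, -0.027, 0], [0, 0, 0]]]'

```text
t: 1.73
position: [0.3483, 0.3552, 0.2536]
eef_rot: [0.0, 0.122, 0.993, 0.0]
force: [0.3, 0.4, -0.1]
grip_width: 0.468
gripper_force: 0.0
```

>>> servo_tool --plan '[[0.04, [-0.0228, -0.027, 0], [0, 0, 0]], [0.04, [-0.0228, -0.027, 0], [0, 0, 0]], [0.04, [-0.0228, -0.027, 0], [0, 0, 0]], [0.04, [-0.0228, -0.027, 0], [0, 0, 0]], [0.04, [-0.0228, -0.027, 0.025], [0, 0, 0]], [0.04, [0, 0, 0.025], [0, 0, 0]], [0.04, [0, 0, 0], [0, 0, 0]], [0.04, [0, 0, 0], [0, 0, 0]]]'

```text
t: 2.4
position: [0.4243, 0.1989, 0.2032]
eef_rot: [-0.002, 0.123, 0.992, -0.0]
force: [0.5, -0.4, 0.8]
grip_width: 0.469
gripper_force: 0.0
```

>>> servo_tool --plan '[[0.04, [-0.008, -0.009, 0], [0, 0, 0]], [0.04, [-0.008, -0.009, 0], [0, 0, 0]], [0.04, [-0.0085, -0.0085, 0], [0, 0, 0]], [0.04, [0, 0, 0], [0, 0, 0]], [0.04, [0, 0, 0], [0, 0, 0]]]'

```text
t: 2.82
position: [0.4431, 0.1681, 0.2055]
eef_rot: [0.001, 0.122, 0.993, 0.0]
force: [0.0, 1.1, 0.4]
grip_width: 0.473
gripper_force: 0.0
```

```bash
python3 - <<'E'
from h import *
s=robot.state();print(s['position'],s['eef_rot'])
ims=[]
for c,(u,v) in [('scene',(275,200)),('top',(268,230))]:
    im,d=read_camera(c);np.savez(f'pics/{c}1.npz',im=im,d=d)
    ims.append(cv2.resize(im[v-45:v+45,u-45:u+45],(400,400),interpolation=cv2.INTER_CUBIC))
cv2.imwrite('pics/c2.png',np.hstack(ims)[...,::-1])
E
```

```text
[0.44305337 0.16813879 0.20545658] [7.98236537e-04 1.22132008e-01 9.92513459e-01 4.12094392e-04]
```

View pics/c2.png

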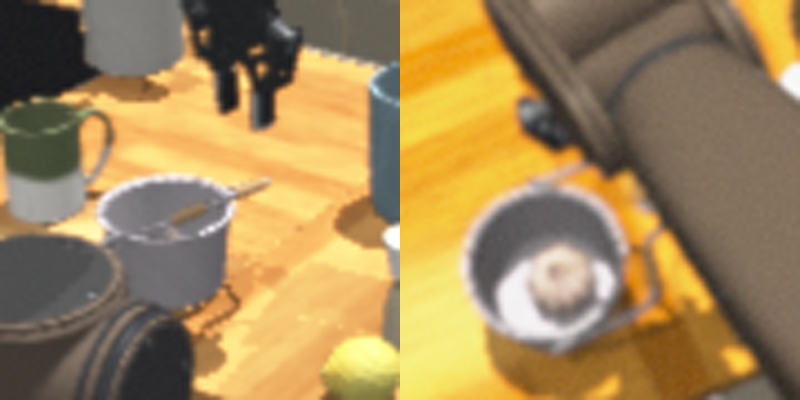

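The fingers hang above the far sleeve (scene crop about (245,110), sleeve at (250,188)) and the pail is untouched. I descend with the cage open, then swing.

>>> servo_tool --plan '[[0.04, [0, 0, 0.02], [0, 0, 0]], [0.04, [0, 0, 0.02], [0, 0, 0]], [0.04, [0, 0, 0.02], [0, 0, 0]], [0.04, [0, 0, 0.012], [0, 0, 0]], [0.04, [0, 0, 0.01], [0, 0, 0]], [0.04, [0, 0, 0], [0, 0, 0]], [0.04, [0, 0, 0], [0, 0, 0]]]'

```text
t: 3.5
position: [0.4423, 0.168, 0.1222]
eef_rot: [-0.0, 0.122, 0.993, -0.0]
force: [-0.2, 0.3, -0.4]
grip_width: 0.469
gripper_force: 0.0
```

>>> servo_tool --plan '[[0.04, [0, 0.007, 0], [0, 0, 0]], [0.04, [0, 0.007, 0], [0, 0, 0]], [0.04, [0, 0.008, -0.01], [0, 0, 0]], [0.04, [0, 0.008, -0.009], [0, 0, 0]], [0.04, [0, 0.008, -0.007], [0, 0, 0]], [0.04, [0, 0.008, -0.006], [0, 0, 0]], [0.04, [0, 0.008, -0.005], [0, 0, 0]], [0.04, [0, 0, 0], [0, 0, 0]]]'

```text
t: 4.17
position: [0.4566, 0.222, 0.1609]
eef_rot: [0.001, 0.122, 0.993, 0.001]
force: [-1.2, -0.3, 0.3]
grip_width: 0.464
gripper_force: 0.0
```

```bash
python3 - <<'E'
from h import *
s=robot.state();d=s['position']-np.array([.427,.2532,0]);print('pail frame',d@[.9701,-.2426,0],d@[.2426,.9701,0],d[2],s['force'])
ims=[]
for c,(u,v) in [('scene',(275,200)),('top',(268,230))]:
    im,d=read_camera(c);np.savez(f'pics/{c}2.npz',im=im,d=d)
    ims.append(cv2.resize(im[v-45:v+45,u-45:u+45],(400,400),interpolation=cv2.INTER_CUBIC))
cv2.imwrite('pics/c3.png',np.hstack(ims)[...,::-1])
E
```

```text
pail frame 0.03623170120478429 -0.02305264774342439 0.16094107473013036 [-1.18526435 -0.33769735  0.29964778]
```

View pics/c3.png

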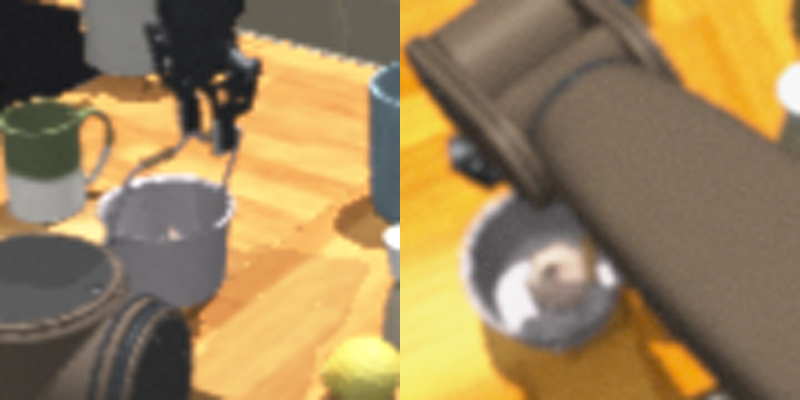

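The bail is rising between the fingers (scene crop, bar near (160,155)) and the pail hasn't moved. I finish the swing and close on the sleeve.

>>> servo_tool --plan '[[0.04, [0, 0.008, -0.003], [0, 0, 0]], [0.04, [0, 0.008, -0.002], [0, 0, 0]], [0.04, [0, 0.007, -0.002], [0, 0, 0]], [0.04, [0, 0, 0], [0, 0, 0]], [0.02, [0, 0, 0], [0, 0, 0]], [0.012, [0, 0, 0], [0, 0, 0]], [0.0, [0, 0, 0], [0, 0, 0]], [0.0, [0, 0, 0], [0, 0, 0]], [0.0, [0, 0, 0], [0, 0, 0]], [0.0, [0, 0, 0], [0, 0, 0]]]'

```text
t: 5.1
position: [0.4611, 0.2422, 0.1662]
eef_rot: [-0.0, 0.122, 0.993, -0.0]
force: [0.0, 0.5, 0.3]
grip_width: 0.104
gripper_force: 58.4
```

```bash
python3 - <<'E'
from fit import *
s=robot.state();d=s['position']-np.array([.427,.2532,0]);print('pail frame',d@[.9701,-.2426,0],d@[.2426,.9701,0],d[2],s['force'],s['grip_width'],s['gripper_force'])
for c in ['scene','top']:
    im,d=read_camera(c);np.savez(f'pics/{c}3.npz',im=im,d=d)
X=np.vstack(getc(3))
r=X[(abs(X[:,0]-.427)<.075)&(abs(X[:,1]-.253)<.075)&(abs(X[:,2]-.08)<.006)]
f=least_squares(lambda p:np.hypot(r[:,0]-p[0],r[:,1]-p[1])-.0595,[.427,.253],loss='soft_l1',f_scale=.003);print(f.x,len(r))
b=X[(abs(X[:,0]-.427)<.075)&(abs(X[:,1]-.253)<.075)&(X[:,2]>.1)&(X[:,2]<.2)]
e=(b[:,:2]-f.x)@np.array([[.9701,.2426],[-.2426,.9701]])
k=e[:,0]<.02;print('bail n',k.sum(),'y by z',[(round(z,2),e[k&(abs(b[:,2]-z)<.01),1].mean().round(4)) for z in np.arange(.11,.19,.015)])
E
```

```text
pail frame 0.035770803313116245 -0.0023483238547481046 0.16620840558621688 [0.02549615 0.46416215 0.26824367] 0.10363998774552677 58.36586594581604
[0.42815031 0.25428549] 231
bail n 141 y by z [(np.float64(0.11), np.float64(-0.0029)), (np.float64(0.12), np.float64(-0.0033)), (np.float64(0.14), np.float64(-0.0049)), (np.float64(0.16), np.float64(-0.0055)), (np.float64(0.17), np.float64(-0.0051)), (np.float64(0.18), np.float64(-0.0038))]
```

>>> servo_tool --plan '[[0.0, [0, 0, -0.005], [0, 0, 0]], [0.0, [0, 0, -0.01], [0, 0, 0]], [0.0, [0, 0, -0.015], [0, 0, 0]], [0.0, [0, 0, -0.02], [0, 0, 0]], [0.0, [0, 0, -0.025], [0, 0, 0]], [0.0, [0, 0, -0.025], [0, 0, 0]], [0.0, [0, 0, -0.025], [0, 0, 0]], [0.0, [0, 0, -0.025], [0, 0, 0]], [0.0, [0, 0, -0.02], [0, 0, 0]], [0.0, [0, 0, 0], [0, 0, 0]]]'

```text
t: 6.03
position: [0.4626, 0.2429, 0.3421]
eef_rot: [0.004, 0.122, 0.993, 0.002]
force: [0.3, 1.3, -3.5]
grip_width: 0.103
gripper_force: 58.4
```

```bash
python3 - <<'E'
from h import *
s=robot.state();print(s['position'],s['force'],s['ft_torque'],s['grip_width'],s['gripper_force'])
ims=[]
for c,(u,v) in [('scene',(275,180)),('top',(258,230))]:
    im,d=read_camera(c);np.savez(f'pics/{c}4.npz',im=im,d=d)
    ims.append(cv2.resize(im[v-45:v+45,u-45:u+45],(400,400),interpolation=cv2.INTER_CUBIC))
cv2.imwrite('pics/c4.png',np.hstack(ims)[...,::-1])
E
```

```text
[0.46261536 0.24294059 0.34212539] [ 0.25555205  1.33176019 -3.48727858] [ 0.07573569 -0.15793902  0.00119874] 0.10253456875184778 58.423887491226196
```

View pics/c4.png

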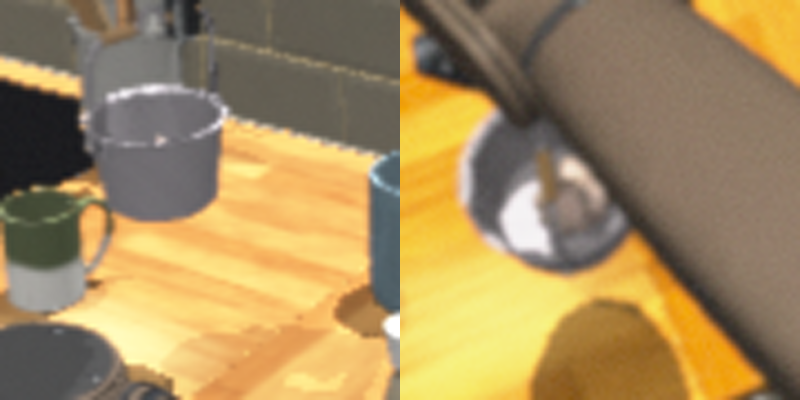

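The pail hangs level with the garlic inside (scene crop about (155,150)). Next I carry it round to the front of the hook.

```bash
cat > plan.py <<'E'
import numpy as np
from scipy.interpolate import CubicSpline
def plan(W,N,y0):
    # W rows: x,y,z,angle of tool y ; smooth profile
    W=np.array(W);L=np.r_[0,np.cumsum(np.linalg.norm(np.diff(W[:,:3],axis=0),axis=1)+1e-9)]
    s=np.linspace(0,1,N+1);s=L[-1]*(s-np.sin(2*np.pi*s)/(2*np.pi))
    P=CubicSpline(L,W)(s) if len(W)>2 else W[0]+(W[1]-W[0])*(s/L[-1])[:,None]
    cur=W[0].copy()
    for i in range(1,N+1):
        a=cur[3];y=np.array([np.cos(a),np.sin(a)]);x=np.array([-np.sin(a),np.cos(a)])
        x=-np.array([np.sin(a),-np.cos(a)])
        d=P[i]-cur
        r=np.round([d[:2]@x,d[:2]@y,-d[2],-d[3]],3)
        cur+=np.r_[r[0]*x+r[1]*y,-r[2],-r[3]]
        print(i,r.tolist(),cur.round(3)[:3] if i%5==0 else '')
    print(cur)
E
python3 - <<'E'
from plan import *
plan([[.4626,.2429,.342,1.326],[.47,.06,.342,.80],[.405,-.16,.342,.08]],30,0)
E
```

```text
1 [-0.0, -0.0, -0.0, 0.0] 
2 [-0.0, -0.001, -0.0, 0.002] 
3 [-0.001, -0.002, -0.0, 0.005] 
4 [-0.002, -0.003, -0.0, 0.01] 
5 [-0.002, -0.005, -0.0, 0.016] [0.465 0.231 0.342]
6 [-0.004, -0.008, -0.0, 0.023] 
7 [-0.004, -0.01, -0.0, 0.03] 
8 [-0.006, -0.012, -0.0, 0.038] 
9 [-0.008, -0.015, -0.0, 0.047] 
10 [-0.009, -0.018, -0.0, 0.055] [0.472 0.161 0.342]
11 [-0.011, -0.019, -0.0, 0.063] 
12 [-0.012, -0.02, -0.0, 0.07] 
13 [-0.014, -0.021, -0.0, 0.075] 
14 [-0.015, -0.022, -0.0, 0.079] 
15 [-0.016, -0.022, -0.0, 0.083] [0.467 0.037 0.342]
16 [-0.017, -0.021, -0.0, 0.083] 
17 [-0.017, -0.02, -0.0, 0.082] 
18 [-0.018, -0.019, -0.0, 0.08] 
19 [-0.017, -0.016, -0.0, 0.075] 
20 [-0.016, -0.015, -0.0, 0.069] [ 0.437 -0.084  0.342]
21 [-0.015, -0.013, -0.0, 0.062] 
22 [-0.014, -0.01, -0.0, 0.053] 
23 [-0.011, -0.008, -0.0, 0.045] 
24 [-0.009, -0.007, -0.0, 0.035] 
25 [-0.007, -0.004, -0.0, 0.027] [ 0.411 -0.148  0.342]
26 [-0.005, -0.004, -0.0, 0.019] 
27 [-0.003, -0.001, -0.0, 0.011] 
28 [-0.002, -0.001, -0.0, 0.006] 
29 [-0.001, -0.001, -0.0, 0.003] 
30 [0.0, 0.0, -0.0, 0.0] [ 0.405 -0.16   0.342]
[ 0.40489937 -0.16014031  0.342       0.08      ]
```

>>> servo_tool --plan '[[0.0, [0, -0.001, 0], [0, 0, 0.002]], [0.0, [-0.001, -0.002, 0], [0, 0, 0.005]], [0.0, [-0.002, -0.003, 0], [0, 0, 0.01]], [0.0, [-0.002, -0.005, 0], [0, 0, 0.016]], [0.0, [-0.004, -0.008, 0], [0, 0, 0.023]], [0.0, [-0.004, -0.01, 0], [0, 0, 0.03]], [0.0, [-0.006, -0.012, 0], [0, 0, 0.038]], [0.0, [-0.008, -0.015, 0], [0, 0, 0.047]], [0.0, [-0.009, -0.018, 0], [0, 0, 0.055]], [0.0, [-0.011, -0.019, 0], [0, 0, 0.063]]]'

```text
t: 6.97
position: [0.4716, 0.1373, 0.3363]
eef_rot: [0.0, 0.266, 0.964, -0.0]
force: [0.6, 0.8, -4.7]
grip_width: 0.104
gripper_force: 58.4
```

>>> servo_tool --plan '[[0.0, [-0.012, -0.02, 0], [0, 0, 0.07]], [0.0, [-0.014, -0.021, 0], [0, 0, 0.075]], [0.0, [-0.015, -0.022, 0], [0, 0, 0.079]], [0.0, [-0.016, -0.022, 0], [0, 0, 0.083]], [0.0, [-0.017, -0.021, 0], [0, 0, 0.083]], [0.0, [-0.017, -0.02, 0], [0, 0, 0.082]], [0.0, [-0.018, -0.019, 0], [0, 0, 0.08]], [0.0, [-0.017, -0.016, 0], [0, 0, 0.075]], [0.0, [-0.016, -0.015, 0], [0, 0, 0.069]], [0.0, [-0.015, -0.013, 0], [0, 0, 0.062]]]'

```text
t: 7.8
position: [0.4276, -0.1047, 0.3364]
eef_rot: [0.0, 0.604, 0.797, -0.0]
force: [0.4, -0.8, -4.6]
grip_width: 0.106
gripper_force: 58.4
```

>>> servo_tool --plan '[[0.0, [-0.014, -0.01, 0], [0, 0, 0.053]], [0.0, [-0.011, -0.008, 0], [0, 0, 0.045]], [0.0, [-0.009, -0.007, 0], [0, 0, 0.035]], [0.0, [-0.007, -0.004, 0], [0, 0, 0.027]], [0.0, [-0.005, -0.004, 0], [0, 0, 0.019]], [0.0, [-0.003, -0.001, 0], [0, 0, 0.011]], [0.0, [-0.002, -0.001, 0], [0, 0, 0.006]], [0.0, [-0.001, -0.001, 0], [0, 0, 0.003]], [0.0, [0, 0, 0], [0, 0, 0]], [0.0, [0, 0, 0], [0, 0, 0]]]'

```text
t: 8.63
position: [0.4036, -0.1603, 0.3362]
eef_rot: [-0.0, 0.678, 0.735, 0.0]
force: [-0.3, 0.7, -4.1]
grip_width: 0.106
gripper_force: 58.4
```

```bash
python3 - <<'E'
from plan import *
from h import robot
s=robot.state();q=s['eef_rot'];p=s['position'];a=2*np.arctan2(q[2],q[1])-np.pi/2
print(p,q,a,s['force'],s['ft_torque'])
plan([[*p,a],[p[0],p[1]-.005,.30,.08],[.37,-.22,.281,.08],[.363,-.2955,.281,.08]],20,0)
E
```

```text
[ 0.40360973 -0.16028656  0.33622194] [-1.08443001e-04  6.78011594e-01  7.35051190e-01  1.21877136e-04] 0.08068805842735793 [-0.32990654  0.70054026 -4.13423012] [-0.12255487  0.02370702 -0.00877952]
1 [0.0, 0.0, 0.0, 0.0] 
2 [0.0, 0.0, 0.002, 0.0] 
3 [0.001, 0.001, 0.003, 0.0] 
4 [-0.0, 0.001, 0.006, 0.0] 
5 [-0.0, 0.001, 0.008, 0.0] [ 0.407 -0.159  0.317]
6 [-0.002, -0.001, 0.01, 0.001] 
7 [-0.005, -0.003, 0.009, -0.0] 
8 [-0.009, -0.007, 0.008, -0.0] 
9 [-0.013, -0.01, 0.006, -0.0] 
10 [-0.015, -0.011, 0.003, -0.0] [ 0.378 -0.205  0.281]
11 [-0.018, -0.012, 0.0, -0.0] 
12 [-0.017, -0.009, -0.0, -0.0] 
13 [-0.016, -0.005, -0.001, -0.0] 
14 [-0.013, -0.002, -0.0, -0.0] 
15 [-0.01, 0.0, -0.0, -0.0] [ 0.356 -0.281  0.282]
16 [-0.007, 0.002, 0.0, -0.0] 
17 [-0.004, 0.002, 0.001, -0.0] 
18 [-0.003, 0.001, 0.0, -0.0] 
19 [-0.0, 0.001, 0.0, -0.0] 
20 [-0.001, -0.0, 0.0, -0.0] [ 0.363 -0.296  0.281]
[ 0.36328011 -0.29592538  0.28122194  0.07968806]
```

>>> servo_tool --plan '[[0.0, [0, 0, 0.005], [0, 0, 0]], [0.0, [0, 0, 0.012], [0, 0, 0]], [0.0, [0, 0, 0.014], [0, 0, 0]], [0.0, [0, 0, 0.014], [0, 0, 0]], [0.0, [-0.004, -0.004, 0.01], [0, 0, 0]], [0.0, [-0.009, -0.008, 0], [0, 0, 0]], [0.0, [-0.014, -0.011, 0], [0, 0, 0]], [0.0, [-0.016, -0.01, 0], [0, 0, 0]], [0.0, [-0.016, -0.008, 0], [0, 0, 0]], [0.0, [-0.016, -0.004, 0], [0, 0, 0]]]'

```text
t: 9.47
position: [0.3635, -0.2396, 0.2804]
eef_rot: [-0.001, 0.678, 0.735, -0.0]
force: [0.6, 0.0, -4.7]
grip_width: 0.104
gripper_force: 58.7
```

>>> servo_tool --plan '[[0.0, [-0.016, -0.003, 0], [0, 0, 0]], [0.0, [-0.015, -0.002, 0], [0, 0, 0]], [0.0, [-0.012, -0.001, 0], [0, 0, 0]], [0.0, [-0.008, 0, 0], [0, 0, 0]], [0.0, [-0.004, 0, 0], [0, 0, 0]], [0.0, [-0.002, 0, 0], [0, 0, 0]], [0.0, [0, 0, 0], [0, 0, 0]], [0.0, [0, 0, 0], [0, 0, 0]], [0.0, [0, 0, 0], [0, 0, 0]], [0.0, [0, 0, 0], [0, 0, 0]]]'

```text
t: 10.3
position: [0.3633, -0.2958, 0.2813]
eef_rot: [0.0, 0.678, 0.735, 0.0]
force: [-0.7, -0.1, -3.9]
grip_width: 0.105
gripper_force: 58.6
```

```bash
python3 - <<'E'
from fit import *
s=robot.state();print(s['position'],s['eef_rot'],s['force'],s['ft_torque'])
ims=[]
for c in ['scene','top']:
    im,d=read_camera(c);np.savez(f'pics/{c}5.npz',im=im,d=d)
    u,v=proj(c,[.39,-.27,.23])[0].astype(int)
    ims.append(cv2.resize(im[max(v-50,0):v+50,u-50:u+50],(400,400),interpolation=cv2.INTER_CUBIC))
    for n in['bail_loop','pail','bail']:
        print(c,n,[(round(r['p'],2),np.round(r['bbox']).tolist()) for r in spot_in(c,n)[:2]])
    X=cloud(c,d);m=(abs(X[...,0]-.36)<.075)&(abs(X[...,1]+.26)<.085)&(X[...,2]>.1)&(X[...,2]<.32)
    P=X[m]; 
    r=P[abs(P[:,2]-.195)<.012]
    f=least_squares(lambda p:np.hypot(r[:,0]-p[0],r[:,1]-p[1])-.0595,[.36,-.26],loss='soft_l1',f_scale=.003);print('rim',f.x,len(r))
    b=P[(P[:,2]>.215)&(P[:,1]>-.275)&(P[:,0]<.395)];print(b[np.argsort(b[:,2])][-60::2].round(3).tolist())
cv2.imwrite('pics/c5.png',np.hstack(ims)[...,::-1])
E
```

```text
[ 0.36330726 -0.29578903  0.28129727] [2.13923477e-05 6.77973308e-01 7.35086519e-01 4.72622223e-05] [-0.67972643 -0.1441285  -3.88987894] [-0.08580335 -0.03143968  0.03786162]
scene bail_loop [(0.72, [366.0, 192.0, 10.0, 6.0]), (0.62, [431.0, 266.0, 35.0, 32.0])]
scene pail [(0.96, [361.0, 192.0, 41.0, 58.0]), (0.46, [429.0, 263.0, 38.0, 35.0])]
scene bail [(0.54, [362.0, 191.0, 40.0, 33.0])]
rim [ 0.36144352 -0.26645237] 331
[[0.351, -0.205, 0.272], [0.357, -0.208, 0.274], [0.354, -0.22, 0.275], [0.35, -0.232, 0.276], [0.353, -0.238, 0.277], [0.355, -0.244, 0.278], [0.357, -0.25, 0.278], [0.356, -0.237, 0.278], [0.35, -0.229, 0.279], [0.353, -0.234, 0.279], [0.353, -0.248, 0.279], [0.355, -0.24, 0.28], [0.357, -0.222, 0.281], [0.348, -0.223, 0.281], [0.356, -0.25, 0.282], [0.353, -0.22, 0.282], [0.357, -0.253, 0.283], [0.354, -0.237, 0.283], [0.358, -0.256, 0.283], [0.352, -0.235, 0.283], [0.355, -0.23, 0.284], [0.357, -0.232, 0.284], [0.355, -0.244, 0.284], [0.356, -0.253, 0.286], [0.356, -0.256, 0.287], [0.359, -0.272, 0.29], [0.357, -0.263, 0.292], [0.36, -0.268, 0.292], [0.356, -0.259, 0.295], [0.357, -0.266, 0.297]]
top bail_loop []
top pail []
top bail [(0.39, [356.0, 140.0, 43.0, 58.0])]
rim [ 0.36306017 -0.26280761] 12
[]
```

View pics/c5.png

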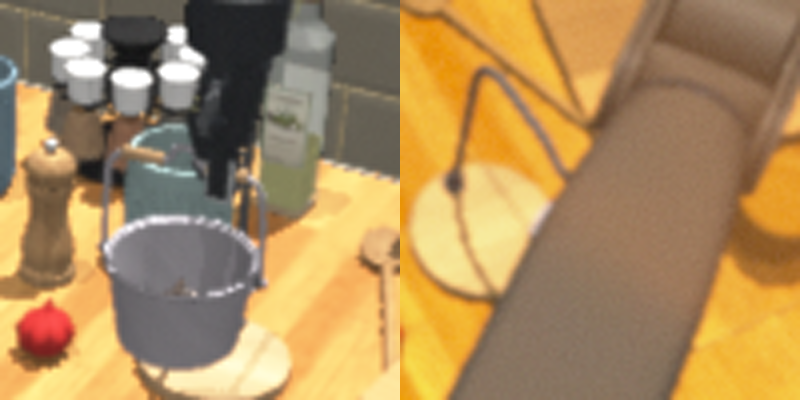

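The scene crop shows the pail hanging in front of the stand, with the bar at (140,153), the gripper on the far sleeve and the garlic inside. The loop at about (−0.26 y) is in line with the hook. I'll raise slightly and advance 69 mm.

>>> servo_tool --plan '[[0.0, [0, 0, -0.004], [0, 0, 0]], [0.0, [0, 0.002, -0.004], [0, 0, 0]], [0.0, [0, 0.006, 0], [0, 0, 0]], [0.0, [0, 0.009, 0], [0, 0, 0]], [0.0, [0, 0.011, 0], [0, 0, 0]], [0.0, [0, 0.012, 0], [0, 0, 0]], [0.0, [0, 0.011, 0], [0, 0, 0]], [0.0, [0, 0.009, 0], [0, 0, 0]], [0.0, [0, 0.006, 0], [0, 0, 0]], [0.0, [0, 0.003, 0], [0, 0, 0]]]'

```text
t: 11.53
position: [0.4331, -0.2905, 0.289]
eef_rot: [-0.0, 0.678, 0.735, 0.0]
force: [-0.2, -0.3, -5.1]
grip_width: 0.107
gripper_force: 58.6
```

>>> servo_tool --plan '[[0.0, [0, 0, 0], [0, 0, 0]], [0.0, [0, 0, 0], [0, 0, 0]], [0.0, [0, 0, 0], [0, 0, 0]], [0.0, [0, 0, 0], [0, 0, 0]]]'

```text
t: 11.87
position: [0.4316, -0.2908, 0.2893]
eef_rot: [-0.0, 0.678, 0.735, -0.0]
force: [-0.9, 0.2, -4.7]
grip_width: 0.105
gripper_force: 58.6
```

```bash
python3 - <<'E'
from fit import *
s=robot.state();print(s['position'],s['eef_rot'],s['force'],s['ft_torque'])
ims=[]
for c in ['scene','top']:
    im,d=read_camera(c);np.savez(f'pics/{c}6.npz',im=im,d=d)
    u,v=proj(c,[.43,-.26,.24])[0].astype(int)
    ims.append(cv2.resize(im[max(v-40,0):v+40,u-40:u+40],(400,400),interpolation=cv2.INTER_CUBIC))
    X=cloud(c,d);m=(abs(X[...,0]-.42)<.09)&(abs(X[...,1]+.26)<.085)&(X[...,2]>.1)&(X[...,2]<.33)
    P=X[m]
    if c=='scene':
        r=P[(abs(P[:,2]-.2)<.02)&(abs(np.hypot(P[:,0]-.429,P[:,1]+.26)-.06)<.004)]
        print('rim plane',np.linalg.lstsq(np.c_[r[:,:2]-[.429,-.26],np.ones(len(r))],r[:,2],rcond=None)[0],len(r))
        t=P[(P[:,2]>.285)&(P[:,1]>-.274)];print('loop',t.mean(0),t[np.argsort(t[:,2])][-24:].round(3).tolist())
cv2.imwrite('pics/c6.png',np.hstack(ims)[...,::-1])
E
```

```text
[ 0.43159306 -0.29083696  0.28927051] [-7.15342237e-05  6.78424679e-01  7.34669955e-01 -8.78655349e-05] [-0.91597933  0.24552299 -4.71366594] [-0.14679531  0.00599484  0.02190438]
rim plane [-0.052721    0.01271075  0.19686517] 291
loop [ 0.42393163 -0.24087917  0.292624  ] [[0.429, -0.271, 0.291], [0.419, -0.216, 0.292], [0.42, -0.219, 0.292], [0.422, -0.25, 0.292], [0.423, -0.21, 0.292], [0.423, -0.225, 0.292], [0.424, -0.228, 0.292], [0.428, -0.251, 0.293], [0.425, -0.248, 0.294], [0.421, -0.243, 0.294], [0.429, -0.271, 0.295], [0.429, -0.246, 0.295], [0.425, -0.269, 0.296], [0.427, -0.251, 0.297], [0.426, -0.268, 0.299], [0.424, -0.266, 0.299], [0.429, -0.263, 0.3], [0.425, -0.258, 0.3], [0.429, -0.253, 0.3], [0.426, -0.261, 0.301], [0.421, -0.257, 0.301], [0.428, -0.257, 0.302], [0.431, -0.262, 0.302], [0.427, -0.26, 0.303]]
```

View pics/c6.png

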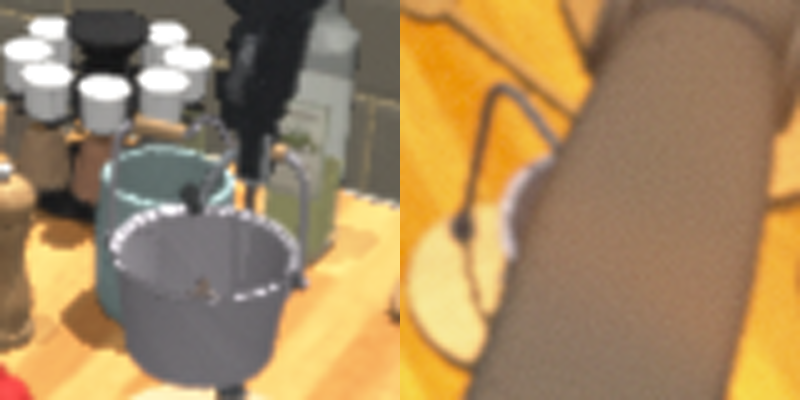

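The hook's ball (scene crop (195,200)) sits below the loop (210,130), so the bail is threaded. I shift 2 mm to +y and lower.

>>> servo_tool --plan '[[0.0, [0.002, 0, 0.004], [0, 0, 0]], [0.0, [0, 0, 0.008], [0, 0, 0]], [0.0, [0, 0, 0.008], [0, 0, 0]], [0.0, [0, 0, 0.008], [0, 0, 0]], [0.0, [0, 0, 0.006], [0, 0, 0]], [0.0, [0, 0, 0.005], [0, 0, 0]], [0.0, [0, 0, 0.004], [0, 0, 0]], [0.0, [0, 0, 0.003], [0, 0, 0]], [0.0, [0, 0, 0], [0, 0, 0]], [0.0, [0, 0, 0], [0, 0, 0]]]'

```text
t: 12.8
position: [0.4319, -0.2888, 0.2433]
eef_rot: [0.0, 0.678, 0.735, 0.0]
force: [-0.7, -0.6, -4.7]
grip_width: 0.105
gripper_force: 58.6
```

>>> servo_tool --plan '[[0.0, [0, 0, 0.003], [0, 0, 0]], [0.0, [0, 0, 0.003], [0, 0, 0]], [0.0, [0, 0, 0], [0, 0, 0]], [0.0, [0, 0, 0], [0, 0, 0]], [0.0, [0, 0, 0], [0, 0, 0]]]'

```text
t: 13.22
position: [0.4318, -0.2888, 0.2373]
eef_rot: [0.0, 0.678, 0.735, 0.0]
force: [-0.2, -0.2, -4.8]
grip_width: 0.105
gripper_force: 58.6
```

>>> servo_tool --plan '[[0.0, [0, 0, 0.002], [0, 0, 0]], [0.0, [0, 0, 0.002], [0, 0, 0]], [0.0, [0, 0, 0], [0, 0, 0]], [0.0, [0, 0, 0], [0, 0, 0]]]'

```text
t: 13.55
position: [0.4317, -0.2887, 0.233]
eef_rot: [-0.0, 0.678, 0.735, 0.0]
force: [0.4, 0.4, -4.5]
grip_width: 0.105
gripper_force: 58.6
```

>>> servo_tool --plan '[[0.0, [0, 0, 0.002], [0, 0, 0]], [0.0, [0, 0, 0], [0, 0, 0]], [0.0, [0, 0, 0], [0, 0, 0]]]'

```text
t: 13.8
position: [0.432, -0.2888, 0.2318]
eef_rot: [0.0, 0.678, 0.735, 0.0]
force: [-1.1, 1.3, -1.3]
grip_width: 0.106
gripper_force: 58.9
```

```bash
python3 - <<'E'
from fit import *
s=robot.state();print(s['position'],s['force'],s['ft_torque'])
ims=[]
for c in ['scene','top']:
    im,d=read_camera(c);np.savez(f'pics/{c}7.npz',im=im,d=d)
    u,v=proj(c,[.43,-.26,.21])[0].astype(int)
    ims.append(cv2.resize(im[max(v-40,0):v+40,u-40:u+40],(400,400),interpolation=cv2.INTER_CUBIC))
X=np.vstack(getc(7)[:1])
P=X[(abs(X[:,0]-.43)<.09)&(abs(X[:,1]+.255)<.085)&(X[:,2]>.1)&(X[:,2]<.28)]
t=P[(P[:,2]>.235)&(P[:,1]>-.272)&(P[:,1]<-.235)&(P[:,0]<.445)];print(t[np.argsort(t[:,2])][-24:].round(3).tolist())
cv2.imwrite('pics/c7.png',ims[0][...,::-1])
E
```

```text
[ 0.43200289 -0.28880723  0.23181063] [-1.06424096  1.32001892 -1.27519738] [0.14862121 0.07486133 0.05887814]
[[0.427, -0.258, 0.241], [0.41, -0.259, 0.242], [0.438, -0.253, 0.242], [0.442, -0.252, 0.244], [0.429, -0.261, 0.245], [0.413, -0.261, 0.245], [0.427, -0.258, 0.245], [0.41, -0.258, 0.245], [0.408, -0.256, 0.246], [0.414, -0.26, 0.248], [0.406, -0.256, 0.25], [0.405, -0.26, 0.252], [0.405, -0.253, 0.254], [0.409, -0.262, 0.254], [0.408, -0.252, 0.255], [0.403, -0.257, 0.255], [0.414, -0.249, 0.255], [0.404, -0.261, 0.256], [0.408, -0.258, 0.257], [0.41, -0.261, 0.257], [0.409, -0.254, 0.259], [0.401, -0.258, 0.26], [0.411, -0.261, 0.26], [0.407, -0.259, 0.262]]
```

View pics/c7.png

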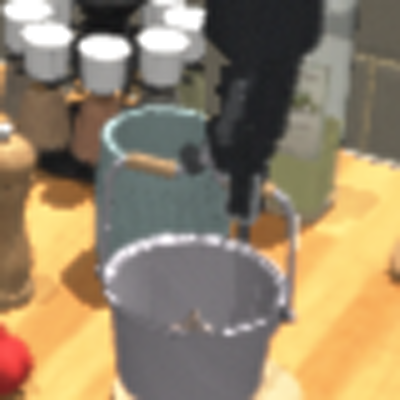

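The loop now sits in the dip behind the ball (crop (190,155)), and the hook carries the weight. I release and lift.

>>> servo_tool --plan '[[0.0, [0, 0, 0.0005], [0, 0, 0]], [0.0, [0, 0, 0], [0, 0, 0]], [0.014, [0, 0, 0], [0, 0, 0]], [0.02, [0, 0, 0], [0, 0, 0]], [0.03, [0, 0, 0], [0, 0, 0]], [0.04, [0, 0, 0], [0, 0, 0]], [0.045, [0, 0, 0], [0, 0, 0]], [0.045, [0, 0, 0], [0, 0, 0]], [0.045, [0, 0, 0], [0, 0, 0]], [0.045, [0, 0, 0], [0, 0, 0]]]'

```text
t: 14.73
position: [0.4318, -0.2888, 0.2308]
eef_rot: [0.0, 0.678, 0.735, -0.0]
force: [-0.2, 0.0, 0.4]
grip_width: 0.523
gripper_force: 0.0
```

>>> servo_tool --plan '[[0.045, [0, 0, -0.005], [0, 0, 0]], [0.045, [0, 0, -0.008], [0, 0, 0]], [0.045, [0, 0, -0.01], [0, 0, 0]], [0.045, [0, 0, -0.02], [0, 0, 0]], [0.045, [0, 0, -0.03], [0, 0, 0]], [0.045, [0, 0, -0.03], [0, 0, 0]], [0.045, [0, 0, -0.03], [0, 0, 0]], [0.045, [0, 0, -0.03], [0, 0, 0]], [0.045, [0, 0, 0], [0, 0, 0]], [0.045, [0, 0, 0], [0, 0, 0]]]'

```text
t: 15.57
position: [0.4324, -0.2893, 0.3979]
eef_rot: [0.004, 0.678, 0.735, -0.0]
force: [0.5, 0.3, -0.4]
grip_width: 0.525
gripper_force: 0.0
```

>>> servo_tool --plan '[[0.045, [-0.02, 0, -0.01], [0, 0, 0]], [0.045, [-0.03, 0, -0.01], [0, 0, 0]], [0.045, [-0.03, 0, 0], [0, 0, 0]], [0.045, [-0.03, 0, 0], [0, 0, 0]], [0.045, [-0.03, 0, 0], [0, 0, 0]], [0.045, [-0.03, 0, 0], [0, 0, 0]], [0.045, [0, 0, 0], [0, 0, 0]], [0.045, [0, 0, 0], [0, 0, 0]], [0.045, [0, 0, 0], [0, 0, 0]], [0.045, [0, 0, 0], [0, 0, 0]]]'

```text
t: 16.4
position: [0.4455, -0.4571, 0.4137]
eef_rot: [-0.0, 0.678, 0.735, 0.0]
force: [0.1, 0.5, 0.9]
grip_width: 0.527
gripper_force: 0.0
```

```bash
cat > chk.py <<'E'
import sys
from fit import *
tag=sys.argv[1];ims=[]
for c in ['scene','top']:
    im,d=read_camera(c);np.savez(f'pics/{c}{tag}.npz',im=im,d=d)
    u,v=proj(c,[.43,-.23,.16])[0].astype(int)
    ims.append(cv2.resize(im[max(v-60,0):v+60,u-60:u+60],(400,400),interpolation=cv2.INTER_CUBIC))
    X=cloud(c,d).reshape(-1,3);r=X[(abs(X[:,2]-.144)<.015)&(abs(np.hypot(X[:,0]-.43,X[:,1]+.256)-.06)<.006)]
    if len(r)>20:
        k=np.ones(len(r),bool)
        for _ in range(4):
            A=np.c_[r[:,:2]-[.43,-.256],np.ones(len(r))];p=np.linalg.lstsq(A[k],r[k,2],rcond=None)[0];k=abs(A@p-r[:,2])<.004
        f=least_squares(lambda q:np.hypot(r[k,0]-q[0],r[k,1]-q[1])-.0595,[.43,-.256],loss='soft_l1',f_scale=.003)
        print(c,'rim plane',p.round(4),k.sum(),'centre',f.x.round(4))
cv2.imwrite(f'pics/chk{tag}.png',np.hstack(ims)[...,::-1])
E
python3 chk.py 8
```

```text
scene rim plane [-0.0016  0.0154  0.1399] 151 centre [ 0.4289 -0.2558]
top rim plane [-0.0042  0.0474  0.1405] 76 centre [ 0.4295 -0.2534]
```

View pics/chk8.png

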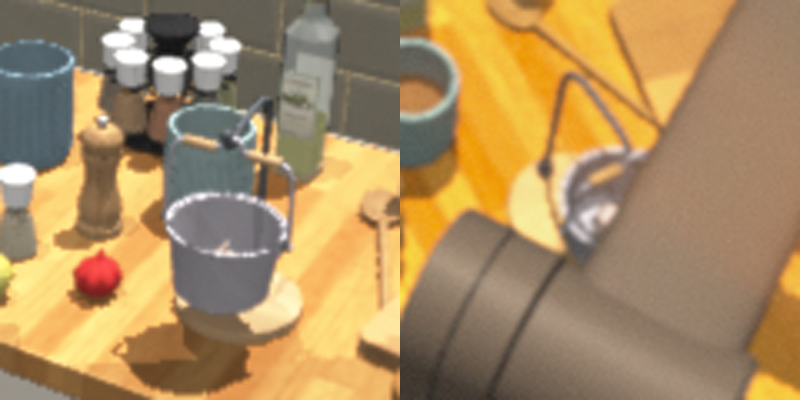

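The pail hangs level by its loop on the hook (crop (228,140)), clear of the worktop at about 60 mm, with the garlic inside at (225,245). The other things are in place. I wait for it to settle, compare two readings, then hand in.

>>> servo_tool --plan '[[0.045, [0, 0, 0], [0, 0, 0]], [0.045, [0, 0, 0], [0, 0, 0]], [0.045, [0, 0, 0], [0, 0, 0]], [0.045, [0, 0, 0], [0, 0, 0]], [0.045, [0, 0, 0], [0, 0, 0]], [0.045, [0, 0, 0], [0, 0, 0]], [0.045, [0, 0, 0], [0, 0, 0]], [0.045, [0, 0, 0], [0, 0, 0]], [0.045, [0, 0, 0], [0, 0, 0]], [0.045, [0, 0, 0], [0, 0, 0]]]'

```text
t: 17.33
position: [0.4454, -0.4583, 0.4137]
eef_rot: [-0.0, 0.678, 0.735, 0.0]
force: [0.3, -0.1, -0.0]
grip_width: 0.531
gripper_force: 0.0
```

>>> servo_tool --plan '[[0.045, [0, 0, 0], [0, 0, 0]], [0.045, [0, 0, 0], [0, 0, 0]], [0.045, [0, 0, 0], [0, 0, 0]], [0.045, [0, 0, 0], [0, 0, 0]], [0.045, [0, 0, 0], [0, 0, 0]], [0.045, [0, 0, 0], [0, 0, 0]], [0.045, [0, 0, 0], [0, 0, 0]], [0.045, [0, 0, 0], [0, 0, 0]], [0.045, [0, 0, 0], [0, 0, 0]], [0.045, [0, 0, 0], [0, 0, 0]]]'

```text
t: 18.17
position: [0.4454, -0.4582, 0.4138]
eef_rot: [0.0, 0.678, 0.735, -0.0]
force: [-0.3, 0.4, 0.5]
grip_width: 0.524
gripper_force: 0.0
```

>>> servo_tool --plan '[[0.045, [0, 0, 0], [0, 0, 0]], [0.045, [0, 0, 0], [0, 0, 0]], [0.045, [0, 0, 0], [0, 0, 0]], [0.045, [0, 0, 0], [0, 0, 0]], [0.045, [0, 0, 0], [0, 0, 0]], [0.045, [0, 0, 0], [0, 0, 0]], [0.045, [0, 0, 0], [0, 0, 0]], [0.045, [0, 0, 0], [0, 0, 0]], [0.045, [0, 0, 0], [0, 0, 0]], [0.045, [0, 0, 0], [0, 0, 0]]]'

```text
t: 19.0
position: [0.4454, -0.4583, 0.4138]
eef_rot: [-0.0, 0.678, 0.735, 0.0]
force: [-1.0, -0.4, -0.6]
grip_width: 0.525
gripper_force: 0.0
```

```bash
for i in 9 10 11 12; do python3 chk.py $i; python3 -c "
from h import *
for _ in range(2): read_camera('scene')"; done
python3 - <<'E'
import numpy as np
a=np.load('pics/scene9.npz')['im'].astype(int)
for i in (10,11,12):
    b=np.load(f'pics/scene{i}.npz')['im'].astype(int);print((abs(a-b).sum(2)[150:300,350:430]>60).sum())
E
```

```text
scene rim plane [0.0307 0.0141 0.1391] 143 centre [ 0.4293 -0.2553]
top rim plane [-0.0216  0.0351  0.1412] 67 centre [ 0.4286 -0.2533]
scene rim plane [0.009  0.0055 0.1395] 137 centre [ 0.429  -0.2557]
top rim plane [-0.0362  0.0099  0.1426] 79 centre [ 0.4284 -0.2537]
scene rim plane [ 0.0225 -0.0076  0.1398] 139 centre [ 0.4288 -0.2563]
top rim plane [0.0114 0.015  0.1405] 67 centre [ 0.4292 -0.254 ]
scene rim plane [ 4.080e-02 -1.000e-04  1.395e-01] 139 centre [ 0.4289 -0.2561]
top rim plane [-0.0154  0.0718  0.1398] 65 centre [ 0.4287 -0.2534]
0
0
0
```

It is still and level.

```bash
python3 -c "
from plant import close_job
print(close_job())"
```

```text
the job is handed in; nothing more can be done
None
```

The garlic pail hangs by its bail loop in the dip of the hook, level, still and clear of the worktop with the garlic inside; the other things looked undisturbed in the pictures, and I handed the job in at about 20 s of the 64 s.

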